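# Take down the stack of stripped flipper parts

### The arm

A 6-joint arm with a two-finger parallel gripper is mounted at the origin on the work surface. World frame = base frame: x ahead of the robot, y to its left, z up, the work surface at z = 0. Lengths are in mm, angles in rad, forces in N, time in s.
With the tool pointing down it reaches from about 300 to 750 mm from the base axis. Payload 8.5 kg.
Tool frame: the origin (TCP) lies midway between the tips of the shut fingers; the grasp point (between the pads) lies 19 mm behind it (tcp_to_grasp is the distance from the TCP to the grasp point, in mm); x points along the fingers, z is the direction in which the jaws open and shut, and the axes are right-handed (so a half turn about x gives the same grasp; the last joint's range is limited). The gripper opens to 88 mm and grips with 3 to 60 N. Pads are 18 mm wide; open, the fingers measure 123 mm over their backs; the gripper's body (75 mm by 187 mm) begins 45 mm behind the grasp point.
Start: joints at [-1.416, 0.381, 1.297, -0, 1.464, -0.215], TCP at [198.779, -512.803, 238.748] pointing down, gripper open.
Joint ranges: [-3.11, 3.11], [-0.89, 2.33], [0.22, 2.48], [-1.42, 4.56], [0.17, 2.85], [-2.88, 2.88]. Speed limits (rad/s): [2.39, 2.39, 3.14, 3.14, 3.14, 3.14].

### API

Orientations are given as a unit quaternion [w, x, y, z].
In Python, from plant import read_state, snapshot, calibration, finish_job, tcp_to_grasp gives the robot as it stands.
- The arm moves only by the shell command python3 -m pendant 'ROWS' [FORCE]. ROWS is JSON, one flat list of numbers, 5 for each row, row after row: the opening, from 0 (shut) to 1 (fully open), then the shift along the tool's x, y, z in cm, then the turn about the tool's x in degrees. A call has 1 to 5 rows; each row shifts and turns the commanded pose from where the row before left it, along the tool's axes as they then stand; what a row does not reach is not made up. A row lasts 1/12 s, in which the tool goes at most 41.7 mm and 7.16 degrees, less where a joint would pass 70% of its speed; a pose out of reach is approached as far as the arm can. A call with a gripper value outside its range is refused whole. The fingers move at their own pace and stop on an object; FORCE is the grip in N (left out, the last holds). Time passes only in rows, so rows that do not move let the fingers close. It gives the time, the measured TCP pose, the force and the opening at its end, in the units of the state.
- read_state(): the state, without advancing time (a new reading comes with each control period).
- snapshot(name): name is "scene" or "side" or "wrist"; returns (picture, depth): 420x560x3 uint8, blue, green, red; 420x560 float32, mm along the optical axis (not along the pixel's ray), 0 where there is no reading.
- calibration(name): a dict with "fx", "fy", "cx", "cy" (pixels), "rvec" (rotation vector, rad) and "tvec" (3), from world to camera coordinates, as OpenCV has them; the wrist camera has in their place "hand_eye" (4x4, takes a point from camera to tool coordinates, whose origin is the TCP and whose axes are the tool frame's). Camera axes: x right, y down, z forward; pixel columns grow to the right and rows downward; lengths in mm; the calibration is good to about 2 mm. A picture is of the moment at which its call begins: read the wrist's pose just before it. calibration takes no time and is no camera call.
- finish_job(): hands the job in, once; it reports no verdict.
The state is a dict: "time": time; "joints": joint angles; "qd": joint speeds; "joint_efforts": joint torques, N m; "tcp_pos": TCP position; "tool_rot": TCP orientation; "force": force on the tool from outside, world axes, zero at the start; "moment": the same for the moment, N m; "opening": opening from 0.0 (shut) to 1.0 (fully open).
Only numpy, scipy, OpenCV 4.12 (cv2) and the standard library are available. Lean on these libraries where they do the work, as an engineer would, in place of code of your own. Each camera call takes 0.05 s, during which the arm holds its last target.

### The job

Take apart the stack of stripped pinball parts on the maple board, one part at a time from the top down, keeping each part the way up it is now, and set each in the middle of its own place: the red rubber sleeve standing in the white dish, then the nickel rotor with its hub on the round cork pad, then the yellow drop target lengthwise in the blue tray, and last the steel coil plate lengthwise on the black mat. Leave the copper coil and the green rivet tin where they stand.

Things in the scene. Friction and masses are not known exactly. Their poses are not given: they have to be found in the camera images.
- sleeve: Red rubber post sleeve, an upright tube 20 mm in outside diameter, 8 mm bore, 22 mm high, about 15 g; top of the stack, standing on the rotor's hub. Origin at the centre of its underside, z up its axis.
- rotor: Nickel-plated flipper rotor, about 90 g: a round upright hub 32 mm in diameter, 16 mm high, with a flat crank arm 10 mm wide, 6 mm thick along its underside, reaching along +x to 49 mm from the hub's axis. Second from the top; the hub stands on the drop target, the arm sticks out sideways. Origin on the hub's axis at its underside, z up. Grip the hub across y.
- drop_target: Yellow plastic drop target lying flat, 74 mm long (x), 14 mm thick, about 40 g: its face end (x -3 to +37 mm) is 36 mm wide (y), its stem (x -37 to -3 mm) 16 mm wide. Third from the top, on the coil plate. Origin at the middle of its length and width, on its underside, z up; centre of mass 7 mm to +x.
- coil_plate: Steel coil plate, a shallow channel 96 mm long (x), 56 mm wide (y), 14 mm high, about 180 g: a flat top 4 mm thick with a 10 mm lip turned down along each long edge; it stands on the lips. Bottom of the stack, on the fixed maple board (110 x 80 mm, 20 mm high). Origin at the centre of its underside, z up.
- dish: White round dish, fixed, 84 mm across; flat floor 4 mm above the bench, rim 8 mm above the bench and about 3 mm thick. Origin at the centre of its underside. Place of the red sleeve.
- cork_pad: Round cork pad, fixed, 90 mm across, 8 mm thick, flat top. Origin at the centre of its underside. Place of the rotor: the hub goes in the middle.
- blue_tray: Blue plastic tray, fixed, 104 mm long (x) by 84 mm wide (y), floor 4 mm above the bench, rim 8 mm above the bench and 4 mm thick. Origin at the centre of its underside. Place of the drop target, its length along the tray's length, either way round.
- black_mat: Black rubber mat, fixed, 110 mm long (x) by 76 mm wide (y), 4 mm thick. Origin at the centre of its underside. Place of the coil plate, its length along the mat's length, either way round.
- coil: Copper-wound solenoid coil with white end flanges, loose, standing upright, 34 mm in diameter, 40 mm high. Origin at the centre of its underside. To be left alone.
- rivet_tin: Green rivet tin with a brass lid, loose, standing upright, 37 mm in diameter, 34 mm high. Origin at the centre of its underside. To be left alone.
Not all that is in view belongs to the job. Of the things like the dish, leave any that is turquoise; of the rest the larger one is meant. Several things have the shape of the drop_target; the one meant has the colours described above.

How it is judged (in metres and radians):
On the way, in this order (a step that is already met when the one before it is completed fails the run):
1. The red sleeve stands in the middle of the white dish, let go (horizontal distance between sleeve and dish below 0.015 m and z of sleeve in the frame of dish between 0 and 0.008 m and angle between sleeve's own z axis and vertical below 0.15 rad and linear speed of sleeve below 0.03 m/s and angular speed of sleeve below 0.5 rad/s and contact force between sleeve and the fingers below 0.05 N), for 0.2 s.
2. then the rotor stands on the cork pad, let go (horizontal distance between rotor and cork_pad below 0.015 m and z of rotor in the frame of cork_pad between 0.004 and 0.012 m and angle between rotor's own z axis and vertical below 0.15 rad and linear speed of rotor below 0.03 m/s and angular speed of rotor below 0.5 rad/s and contact force between rotor and the fingers below 0.05 N), for 0.2 s.
3. then the yellow drop target lies lengthwise in the blue tray, let go (horizontal distance between drop_target and blue_tray below 0.015 m and z of drop_target in the frame of blue_tray between 0 and 0.008 m and angle between drop_target's own z axis and vertical below 0.15 rad and linear speed of drop_target below 0.03 m/s and angular speed of drop_target below 0.5 rad/s and contact force between drop_target and the fingers below 0.05 N and angle between the x axis of drop_target and the x axis of blue_tray, either way round below 0.3 rad), for 0.2 s.
4. then the coil plate lies lengthwise on the black mat, let go (horizontal distance between coil_plate and black_mat below 0.015 m and z of coil_plate in the frame of black_mat between 0 and 0.008 m and angle between coil_plate's own z axis and vertical below 0.15 rad and linear speed of coil_plate below 0.03 m/s and angular speed of coil_plate below 0.5 rad/s and contact force between coil_plate and the fingers below 0.05 N and angle between the x axis of coil_plate and the x axis of black_mat, either way round below 0.3 rad), for 0.2 s.
At the end, for the whole second after the job is handed in: Sleeve rests in the dish, rotor on the cork pad, drop target in the tray, coil plate on the mat: each let go, still, level within 0.15 rad, its origin within 15 mm of its place's centre; target and plate lengthwise within 0.3 rad (all of step 1 and all of step 2 and all of step 3 and all of step 4); the robot touches nothing.
It fails at once if the copper coil or the rivet tin is shifted by more than 15 mm or knocked over (distance of any of coil, rivet_tin from where it was at the start of the episode above 0.015 m or angle between any of coil, rivet_tin's own z axis and vertical above 0.5 rad).
It also fails if it takes over 128 s, if anything falls off the work surface, if the arm or the gripper's body presses on something with over 40 N, if the wrist force passes 120 N, or if a joint passes its speed limit or range.

## Working session

There is one attempt and no reset: what is moved stays moved. The work goes in short steps, Python scripts to look and compute and a shell command to move; the robot and the scene stay as the last step left them, time stands still between calls to the robot, and variables do not carry over. Pictures are saved under pics/ and viewed, and the job is handed in when it is done.

```bash
ls; mkdir -p pics; python3 - <<'E'
from plant import *
import cv2
print(read_state())
for n in ["scene","side","wrist"]:
    c=calibration(n); print(n,c)
    p,d=snapshot(n); cv2.imwrite(f"pics/{n}0.png",p)
    import numpy as np; np.save(f"pics/{n}0.npy",d)
print(tcp_to_grasp)
E
```

```text
pics
{'time': 0.0, 'joints': array([-1.41627493e+00,  3.81206369e-01,  1.29825193e+00,  1.05504980e-05,
        1.46361965e+00, -2.15323424e-01]), 'qd': array([ 8.66121401e-04,  9.03757529e-04, -1.83487569e-05,  9.57354440e-04,
       -9.98501093e-04,  1.30080890e-03]), 'joint_efforts': array([ 1.43883542e-03, -4.37931490e+01, -2.24559224e+01,  7.14423414e-02,
        3.51898978e-02, -9.74185127e-05]), 'tcp_pos': array([ 198.75269178, -512.52952919,  238.13518783]), 'tool_rot': array([ 0.58305284,  0.39992533,  0.58376717, -0.39915537]), 'force': array([-0.00762745,  0.80748205,  0.0884156 ]), 'moment': array([-0.00663878, -0.04673553,  0.00370812]), 'opening': 1.000426843670004}
scene {'fx': 474.4371015190627, 'fy': 474.4371015190627, 'cx': 278.2782386990689, 'cy': 198.78929926240397, 'rvec': array([ 1.23157237,  2.09719077, -1.10303674]), 'tvec': array([ 238.41205023, -176.46160389, 1341.47769143])}
side {'fx': 439.38427873375537, 'fy': 439.38427873375537, 'cx': 275.87775229215634, 'cy': 211.08271135094404, 'rvec': array([ 2.32341108, -0.52317574,  0.20979019]), 'tvec': array([-422.01058531,  213.28438309,  933.68608683])}
wrist {'fx': 363.58286073321733, 'fy': 363.58286073321733, 'cx': 281.3762884326141, 'cy': 213.94220808227112, 'hand_eye': array([[ 1.24090754e-03, -2.55094277e-01,  9.66915389e-01,
        -1.45419584e+02],
       [ 1.40295614e-03, -9.66914738e-01, -2.55095906e-01,
         6.50080382e+01],
       [ 9.99998246e-01,  1.67309031e-03, -8.41965705e-04,
         3.62356763e-01],
       [ 0.00000000e+00,  0.00000000e+00,  0.00000000e+00,
         1.00000000e+00]])}
18.700000000000003
```

View pics/scene0.png

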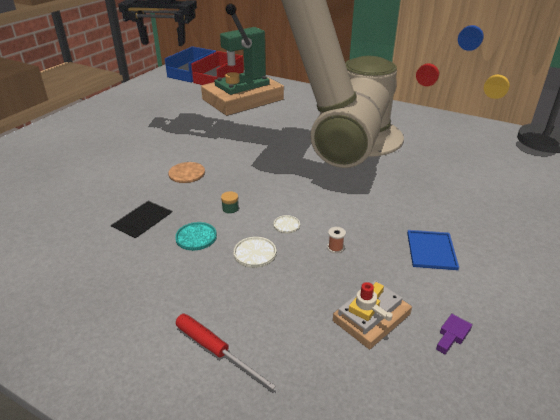

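View pics/side0.png

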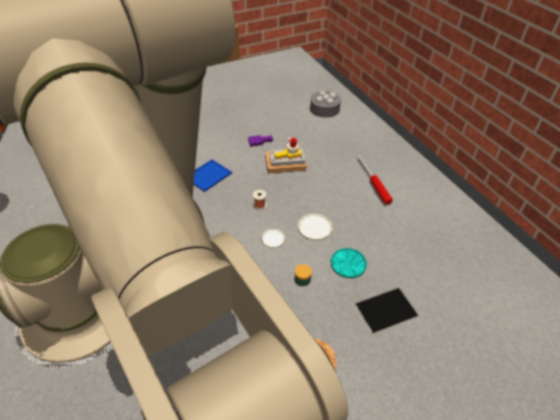

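View pics/wrist0.png

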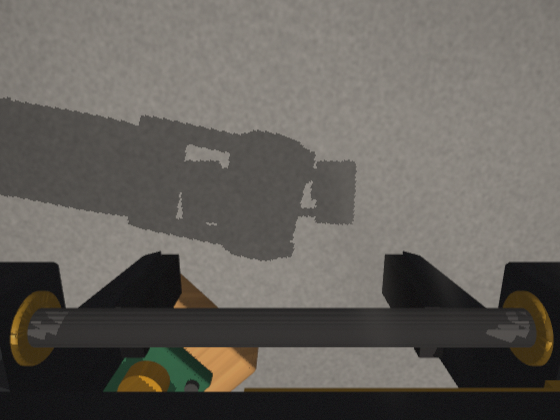

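The scene picture shows the stack at (370,305), white dish at (255,251), with a smaller white decoy at (287,224) and a turquoise one at (196,236). The cork is at (187,172), tray (432,250), mat (142,218), coil (337,240) and tin (230,202). Next I'll measure them in 3D.

```bash
cat > h.py <<'E'
import numpy as np, cv2
from plant import *
from scipy.spatial.transform import Rotation as R
def pts(name,d,st=None):
    c=calibration(name)
    v,u=np.mgrid[0:420,0:560]
    P=np.stack([(u-c['cx'])/c['fx']*d,(v-c['cy'])/c['fy']*d,d],-1)
    if name=='wrist':
        H=c['hand_eye']; P=P@H[:3,:3].T+H[:3,3]
        q=st['tool_rot']; Rm=R.from_quat([q[1],q[2],q[3],q[0]]).as_matrix()
        return P@Rm.T+st['tcp_pos']
    Rm=cv2.Rodrigues(c['rvec'])[0]
    return (P-c['tvec'])@Rm
def tool():
    st=read_state(); q=st['tool_rot']
    return st,R.from_quat([q[1],q[2],q[3],q[0]]).as_matrix()
def rect(XY):
    r=cv2.minAreaRect(XY.astype(np.float32)); return np.round(r[0],1),np.round(r[1],1),round(r[2],1)
E
python3 - <<'E'
from h import *
p=cv2.imread('pics/scene0.png');d=np.load('pics/scene0.npy');P=pts('scene',d)
hsv=cv2.cvtColor(p,cv2.COLOR_BGR2HSV)
rois=dict(cork=(165,158,210,185),mat=(108,198,176,238),dish=(228,233,282,268),small=(270,213,304,234),tray=(402,226,462,272),coil=(325,225,350,252),tin=(218,190,242,214),stack=(330,280,415,345),teal=(172,220,220,252))
for n,(a,b,c,e) in rois.items():
    X=P[b:e,a:c].reshape(-1,3);H=hsv[b:e,a:c].reshape(-1,3).astype(int);ok=d[b:e,a:c].ravel()>0
    sel={'cork':(H[:,1]>90),'mat':H[:,2]<60,'dish':(H[:,2]>170),'small':H[:,2]>170,'tray':(H[:,1]>150)&(H[:,0]>100),'coil':X[:,2]>10,'tin':X[:,2]>10,'stack':X[:,2]>10,'teal':H[:,1]>120}[n]&ok
    Y=X[sel]; print(n,len(Y),rect(Y[:,:2]),'z',np.percentile(Y[:,2],[2,50,98]).round(1),'med',Y.mean(0).round(1))
print('bench z',P[300,150],P[280,480],P[120,150])
E
```

```text
cork 590 (array([ 401.1, -308.5]), array([88.3, 85.7]), 39.3) z [ 2.8  8.7 11.1] med [ 405.  -306.7    8.4]
mat 1054 (array([ 597.5, -275.5]), array([ 76.4, 108.6]), 86.6) z [2.3 4.7 7.2] med [ 600.6 -274.1    4.7]
dish 942 (array([571.3,  -8.2]), array([87. , 83.1]), 84.3) z [2.1 4.8 9.5] med [570.   -7.2   5.1]
small 347 (array([461.6,   4.6]), array([56.4, 56.6]), 15.6) z [1.3 3.7 6.8] med [460.9   4.6   3.9]
tray 1554 (array([398.6, 295.6]), array([106.4,  83.4]), 22.5) z [2.2 4.8 9.5] med [400.4 296.5   5.1]
coil 308 (array([480.3, 126.7]), array([33.6, 32.6]), 43.7) z [11.2 38.9 42.3] med [485.7 128.5  32.1]
tin 276 (array([ 472.5, -131.1]), array([40.5, 36.7]), 56.2) z [10.7 32.8 36.3] med [ 477.2 -127.7   28.1]
stack 2830 (array([618.4, 255.9]), array([ 85.1, 112.9]), 69.2) z [11.9 34.  85.7] med [636.3 256.3  36.4]
teal 879 (array([ 589.6, -136.7]), array([84.9, 79.5]), 35.7) z [2.2 5.  9.2] med [ 590.8 -136.3    5.2]
bench z [ 7.67150600e+02 -1.01607246e+02 -6.75928498e-01] [433.6355435  394.80250084  -1.71096562] [ 206.12659117 -603.6454792    -1.39708966]
```

```bash
python3 - <<'E'
from h import *
p=cv2.imread('pics/scene0.png');d=np.load('pics/scene0.npy');P=pts('scene',d)
hsv=cv2.cvtColor(p,cv2.COLOR_BGR2HSV).astype(int)
a,b,c,e=330,275,415,345
cv2.imwrite('pics/st.png',cv2.resize(p[b:e,a:c],None,fx=8,fy=8,interpolation=cv2.INTER_CUBIC))
X=P[b:e,a:c].reshape(-1,3);H=hsv[b:e,a:c].reshape(-1,3)
z=X[:,2]; red=(H[:,1]>170)&((H[:,0]<8)|(H[:,0]>172))
print('red',red.sum(),np.percentile(z[red],[2,50,98]),rect(X[red][:,:2]))
top=red&(z>83); print('redtop',rect(X[top][:,:2]),X[top].mean(0))
yel=(H[:,1]>150)&(H[:,0]>20)&(H[:,0]<35)
print('yel',yel.sum(),np.percentile(z[yel],[2,50,98]),rect(X[yel&(z>45)][:,:2]))
hub=(z>58)&(z<66)&~red; print('hub',hub.sum(),rect(X[hub][:,:2]))
arm=(z>49)&(z<57)&(H[:,1]<90); print('arm',arm.sum(),rect(X[arm][:,:2]))
pl=(z>31)&(z<37); print('plate',rect(X[pl][:,:2]))
bd=(z>17)&(z<23); print('board',rect(X[bd][:,:2]))
E
```

```text
red 167 [66.38764699 81.97361431 88.41742894] (array([896.5, 315.5]), array([554.6,  17. ]), 15.8)
redtop (array([896.5, 315.4]), array([554.6,  16.1]), 15.7) [652.30785113 247.00181052 100.03502372]
yel 298 [36.23611254 47.52021328 50.22188025] (array([878.6, 296.3]), array([597.9,  44.5]), 12.5)
hub 167 (array([635.6, 257.6]), array([31. , 60.7]), 0.6)
arm 193 (array([644.1, 259.3]), array([61.3, 16.2]), 86.2)
plate (array([617.9, 247.5]), array([57.1, 98.4]), 71.3)
board (array([617.2, 252.2]), array([ 80.3, 111.9]), 70.8)
```

View pics/st.png

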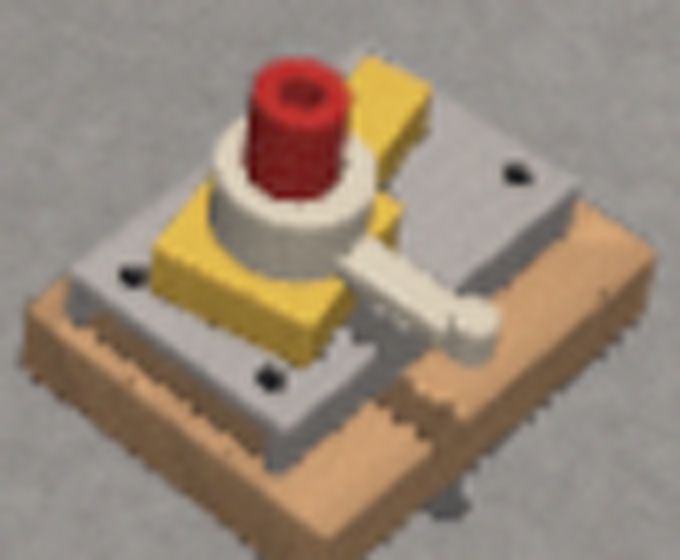

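```bash
cat >> h.py <<'E'
def plan(target,jawdeg=None):
    """shift (cm, tool axes after turning) and turn deg to bring TCP to target with jaw line at jawdeg (mod 180, nearest)"""
    st,Rm=tool(); z=Rm[:,2]; cur=np.degrees(np.arctan2(z[1],z[0]))
    t=0
    if jawdeg is not None: 
        d=(jawdeg-cur+90)%180-90
        t=-d   # tool x points down
    sh=Rm.T@(np.array(target)-st['tcp_pos'])/10
    print('t',round(st['time'],2),'tcp',st['tcp_pos'].round(1),'jaw',round(cur,1),'down',Rm[:,0].round(3),'open',round(st['opening'],3),'F',st['force'].round(1),'j6',round(st['joints'][5],2))
    Rn=Rm@R.from_euler('x',t,degrees=True).as_matrix()
    print('turn',round(t,1),'shift before turning axes',sh.round(2),'after turn',(Rn.T@(np.array(target)-st['tcp_pos'])/10).round(2))
E
python3 - <<'E'
from h import *
plan([590,230,240])
E
```

```text
t 0.15 tcp [ 198.7 -512.6  238.3] jaw -68.8 down [-0.     0.001 -1.   ] open 0.995 F [-0.7  0.2 -0.5] j6 -0.22
turn 0 shift before turning axes [ -0.1   63.32 -55.1 ] after turn [ -0.1   63.32 -55.1 ]
```

```bash
python3 -m pendant '[1,0,3.02,-2.63,0,1,0,3.02,-2.63,0,1,0,3.02,-2.63,0,1,0,3.02,-2.63,0,1,0,3.02,-2.63,0]' 10
python3 -m pendant '[1,0,3.02,-2.63,0,1,0,3.02,-2.63,0,1,0,3.02,-2.63,0,1,0,3.02,-2.63,0,1,0,3.02,-2.63,0]'
python3 -m pendant '[1,0,3.02,-2.63,0,1,0,3.02,-2.63,0,1,0,3.02,-2.63,0,1,0,3.02,-2.63,0,1,0,3.02,-2.63,0]'
python3 -m pendant '[1,0,3.02,-2.63,0,1,0,3.02,-2.63,0,1,0,3.02,-2.63,0,1,0,3.02,-2.63,0,1,0,3.02,-2.63,0]'
python3 -m pendant '[1,0,0,0,0,1,0,0,0,0]'
python3 - <<'E'
from h import *
plan([590,230,240])
st=read_state();p,d=snapshot('wrist');cv2.imwrite('pics/w1.png',p);np.save('pics/w1.npy',d)
print(read_state()['joints'])
E
```

```text
time: 0.57
tcp_pos: [292.4, -333.8, 238.6]
tool_rot: [0.583, 0.4, 0.583, -0.4]
force: [1.5, -0.2, 0.2]
opening: 1.003
time: 0.98
tcp_pos: [385.7, -156.5, 238.8]
tool_rot: [0.583, 0.4, 0.583, -0.4]
force: [1.2, -0.3, 0.6]
opening: 0.998
time: 1.4
tcp_pos: [479.0, 20.9, 238.7]
tool_rot: [0.583, 0.399, 0.583, -0.4]
force: [0.3, -1.0, -0.1]
opening: 0.996
time: 1.82
tcp_pos: [572.2, 198.1, 238.5]
tool_rot: [0.583, 0.399, 0.584, -0.4]
force: [0.6, -0.9, 0.3]
opening: 1.002
time: 1.98
tcp_pos: [571.9, 197.4, 237.6]
tool_rot: [0.584, 0.398, 0.584, -0.399]
force: [0.2, -0.4, 0.5]
opening: 0.997
t 1.98 tcp [571.9 197.4 237.6] jaw -68.7 down [-0.002 -0.    -1.   ] open 0.997 F [ 0.2 -0.4  0.5] j6 1.34
turn 0 shift before turning axes [-0.24  2.87 -2.38] after turn [-0.24  2.87 -2.38]
[ 1.35078512e-01  4.78640571e-01  1.13729668e+00 -2.24680436e-04
  1.52701325e+00  1.33499109e+00]
```

View pics/w1.png

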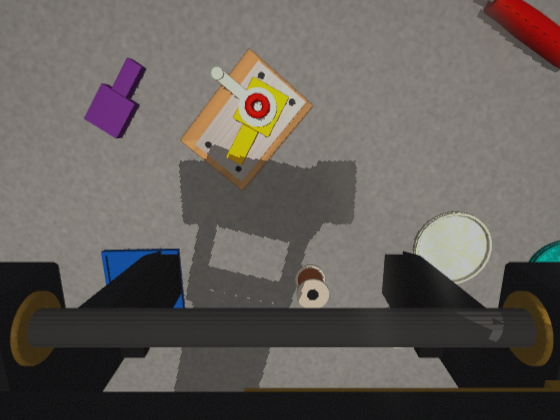

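The wrist view shows the stack clearly: sleeve at (257,105), rotor arm tip at (217,74) and the yellow face end at (268,95). It also shows the tray, coil and dish.

```bash
python3 - <<'E'
from h import *
st=read_state()
p=cv2.imread('pics/w1.png');d=np.load('pics/w1.npy');P=pts('wrist',d,st)
hsv=cv2.cvtColor(p,cv2.COLOR_BGR2HSV).astype(int)
m=np.zeros((420,560),bool);m[35:200,170:325]=1; m&=d>0
H,S,V=[hsv[...,i] for i in range(3)];Z=P[...,2]
def s(n,k):
    k=k&m; X=P[k]; print(n,k.sum(),'z',np.percentile(X[:,2],[2,50,98]).round(1),rect(X[:,:2]),'mean',X.mean(0).round(1))
    return X
red=(S>150)&((H<8)|(H>172))
s('redtop',red&(Z>80)); yel=(S>150)&(H>20)&(H<35)
y=s('yel',yel&(Z>44)&(Z<52))
s('hub',(Z>60)&(Z<68)&~red)
a=s('arm',(Z>50)&(Z<58)&(S<90)&~red)
h=P[red&(Z>80)&m].mean(0)[:2]; f=a[np.argsort(-np.linalg.norm(a[:,:2]-h,axis=1))[:40]].mean(0)[:2]
print('armdir',np.degrees(np.arctan2(*(f-h)[::-1])),np.linalg.norm(f-h))
s('plate',(Z>30)&(Z<38)&(S<60)); s('board',(Z>16)&(Z<24)&(S>60))
pu=np.zeros_like(m);pu[50:145,75:155]=1
X=P[pu&(S>100)&(d>0)];print('purple',rect(X[:,:2]),X[:,2].max())
t=np.zeros_like(m);t[205:290,405:500]=1
X=P[t&(V>130)&(Z>2)&(d>0)];print('dish',rect(X[:,:2]),np.percentile(X[:,2],[2,50,98]))
k=np.zeros_like(m);k[260:305,290:335]=1
X=P[k&(Z>35)&(Z<50)&(d>0)];print('coil',rect(X[:,:2]),np.percentile(X[:,2],[2,50,98]))
E
```

```text
redtop 385 z [82.9 85.5 87.2] (array([633.7, 241.4]), array([17.4, 18.3]), 21.3) mean [633.8 241.3  85.4]
yel 1305 z [46.1 47.7 49.3] (array([617.1, 242.5]), array([35.4, 73.2]), 83.2) mean [617.  240.6  47.7]
hub 718 z [62.2 63.8 65.3] (array([633.6, 242.1]), array([30.9, 31.3]), 20.6) mean [633.  241.8  63.8]
arm 443 z [52.3 54.1 57.5] (array([638.4, 257.8]), array([64.7, 10. ]), 72.2) mean [643.2 272.8  54.5]
armdir 72.82798929727055 47.404474229117696
plate 3527 z [32.2 33.8 35.3] (array([616.8, 246.1]), array([55.7, 95.9]), 71.7) mean [613.3 247.9  33.8]
board 2919 z [17.9 19.7 21.3] (array([615.2, 250.9]), array([ 79.8, 109.8]), 71.2) mean [614.1 257.7  19.7]
purple (array([591.6, 376.8]), array([38.2, 78. ]), 77.2) 16.77715612357548
dish (array([592.2,  47.6]), array([199.2,  70. ]), 75.3) [2.21762604 3.65419624 8.1927287 ]
coil (array([481.4, 126.7]), array([29.6, 33.3]), 21.0) [37.47170403 39.61933245 40.92413685]
```

```bash
python3 -m pendant '[1,0,0,0,-6.5,1,0,0,0,-6.5,1,0,0,0,-6.5,1,0,0,0,-6.5,1,0,0,0,-6.5]' 10
python3 -m pendant '[1,0,0,0,-6.5,1,0,0,0,-6.5,1,0,0,0,-6,0.7,0,0,0,0,0.7,0,0,0,0]'
python3 - <<'E'
from h import *
plan([633.7,241.7,69],-17.5)
E
```

```text
time: 2.45
tcp_pos: [571.4, 194.4, 239.1]
tool_rot: [0.672, 0.219, 0.672, -0.219]
force: [-0.8, 1.3, 0.9]
opening: 1.001
time: 2.87
tcp_pos: [571.6, 194.8, 239.1]
tool_rot: [0.699, 0.108, 0.699, -0.108]
force: [-0.4, -0.4, 0.5]
opening: 0.876
t 2.87 tcp [571.6 194.8 239.1] jaw -17.6 down [ 0. -0. -1.] open 0.876 F [-0.4 -0.4  0.5] j6 0.44
turn -0.1 shift before turning axes [17.01  6.34  4.5 ] after turn [17.01  6.34  4.51]
```

```bash
python3 -m pendant '[0.7,0,3.17,2.25,0,0.7,0,3.17,2.25,0,0.6,4,0,0,0,0.6,4,0,0,0,0.6,4,0,0,0]'
python3 -m pendant '[0.5,0,0,0,0,0.5,0,0,0,0,0.5,0,0,0,0]'
python3 - <<'E'
from h import *
plan([633.7,241.7,69],-17.5)
E
```

```text
time: 3.28
tcp_pos: [634.0, 242.8, 117.5]
tool_rot: [0.699, 0.108, 0.698, -0.108]
force: [0.5, 0.4, 0.1]
opening: 0.601
time: 3.53
tcp_pos: [634.8, 242.9, 121.7]
tool_rot: [0.7, 0.108, 0.698, -0.107]
force: [0.4, -0.7, 0.6]
opening: 0.498
t 3.53 tcp [634.8 242.9 121.7] jaw -17.4 down [ 0.004  0.001 -1.   ] open 0.498 F [ 0.4 -0.7  0.6] j6 0.5
turn 0.1 shift before turning axes [ 5.27 -0.16 -0.09] after turn [ 5.27 -0.16 -0.09]
```

```bash
python3 -m pendant '[0.5,2.5,-0.08,-0.05,0,0.5,2.5,-0.08,0,0,0.5,0,0,0,0,0.5,0,0,0,0,0.5,0,0,0,0]'
python3 - <<'E'
from h import *
plan([633.7,241.7,69],-17.5)
st=read_state();p,d=snapshot('wrist');cv2.imwrite('pics/w2.png',p)
plan([633.7,241.7,69],-17.5)
E
```

```text
time: 3.95
tcp_pos: [634.1, 241.9, 72.0]
tool_rot: [0.701, 0.107, 0.697, -0.106]
force: [-1.0, 0.6, -0.7]
opening: 0.498
t 3.95 tcp [634.1 241.9  72. ] jaw -17.3 down [ 0.005  0.001 -1.   ] open 0.498 F [-1.   0.6 -0.7] j6 0.49
turn 0.2 shift before turning axes [ 0.3  -0.03 -0.03] after turn [ 0.3  -0.03 -0.03]
t 4.0 tcp [634.  241.9  71.8] jaw -17.3 down [ 0.005  0.001 -1.   ] open 0.503 F [-0.6 -0.4 -0. ] j6 0.49
turn 0.2 shift before turning axes [ 0.28 -0.03 -0.02] after turn [ 0.28 -0.03 -0.02]
```

View pics/w2.png

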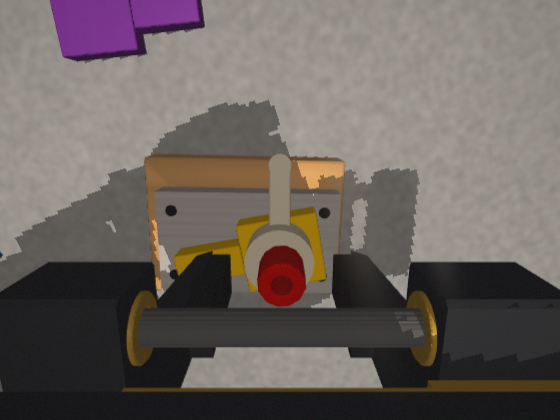

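The sleeve at (282,275) is centred between the fingers, which are at columns 230 and 333. I'll close on it.

```bash
python3 -m pendant '[0.5,0.2,0,0,0,0,0,0,0,0,0,0,0,0,0,0,0,0,0,0,0,0,0,0,0]' 10
python3 -m pendant '[0,0,0,0,0,0,0,0,0,0,0,0,0,0,0,0,0,0,0,0]'

```

```text
time: 4.42
tcp_pos: [632.8, 241.7, 67.0]
tool_rot: [0.699, 0.106, 0.699, -0.106]
force: [-0.6, -0.2, -0.2]
opening: 0.223
time: 4.75
tcp_pos: [632.8, 241.7, 66.9]
tool_rot: [0.699, 0.106, 0.699, -0.106]
force: [-0.6, 0.9, 2.2]
opening: 0.219
```

```bash
python3 -m pendant '[0,-2,0,0,0,0,-4,0,0,0,0,-4,0,0,0,0,0,0,0,0,0,0,0,0,0]'
python3 - <<'E'
from h import *
plan([571.2,-8,100])
st=read_state();p,d=snapshot('wrist');cv2.imwrite('pics/w3.png',p)
E
```

```text
time: 5.17
tcp_pos: [633.4, 241.9, 169.0]
tool_rot: [0.701, 0.107, 0.697, -0.106]
force: [0.1, 0.5, -1.7]
opening: 0.22
t 5.17 tcp [633.4 241.9 169. ] jaw -17.3 down [ 0.005  0.001 -1.   ] open 0.22 F [ 0.1  0.5 -1.7] j6 0.49
turn 0 shift before turning axes [  6.85 -25.72   1.46] after turn [  6.85 -25.72   1.46]
```

View pics/w3.png

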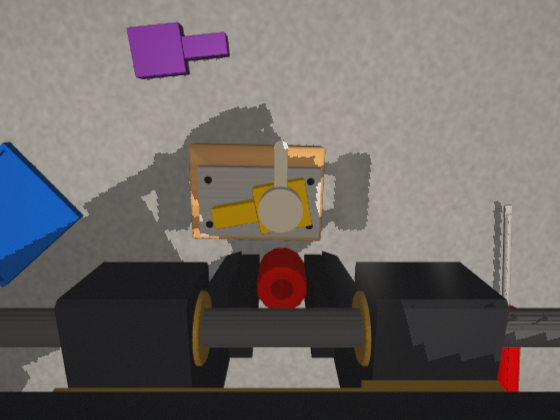

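```bash
python3 -m pendant '[0,0,-3.67,0.21,0,0,0,-3.67,0.21,0,0,0,-3.67,0.21,0,0,0,-3.67,0.21,0,0,0,-3.67,0.21,0]'
python3 -m pendant '[0,0,-3.67,0.21,0,0,0,-3.67,0.21,0,0,3,0,0,0,0,3,0,0,0,0,0,0,0,0]'
python3 -m pendant '[0,0,0,0,0,0,0,0,0,0]'
python3 - <<'E'
from h import *
plan([571.2,-8,7.5])
st=read_state();p,d=snapshot('wrist');cv2.imwrite('pics/w4.png',p)
P=pts('wrist',d,st);hsv=cv2.cvtColor(p,cv2.COLOR_BGR2HSV)
m=(hsv[...,2]>140)&(hsv[...,1]<60)&(d>0)&(abs(P[...,2]-6)<5)&(np.hypot(P[...,0]-571,P[...,1]+8)<60)
X=P[m];print(m.sum(),rect(X[:,:2]),cv2.minEnclosingCircle(X[:,:2].astype(np.float32)))
E
```

```text
time: 5.63
tcp_pos: [586.6, 62.0, 164.7]
tool_rot: [0.698, 0.106, 0.7, -0.106]
force: [0.3, -1.1, 0.0]
opening: 0.217
time: 6.05
tcp_pos: [566.8, -8.0, 100.5]
tool_rot: [0.695, 0.107, 0.703, -0.107]
force: [-1.3, 1.1, -0.7]
opening: 0.22
time: 6.22
tcp_pos: [570.6, -7.7, 107.3]
tool_rot: [0.699, 0.106, 0.699, -0.106]
force: [0.4, -0.7, -0.6]
opening: 0.217
t 6.22 tcp [570.6  -7.7 107.3] jaw -17.3 down [ 0.  0. -1.] open 0.217 F [ 0.4 -0.7 -0.6] j6 0.08
turn 0 shift before turning axes [ 9.98 -0.02  0.06] after turn [ 9.98 -0.02  0.06]
9138 (array([575.3,  -4.4]), array([78.8, 90.1]), 76.0) ((576.63232421875, -0.08603313565254211), 48.5833625793457)
```

View pics/w4.png

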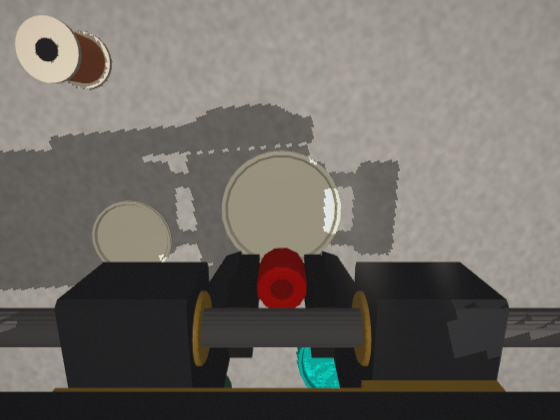

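```bash
python3 - <<'E'
from h import *
p=cv2.imread('pics/w4.png');st=read_state();d=snapshot('wrist')[1];P=pts('wrist',d,st)
for u,v in [(282,153),(224,208),(339,208),(300,200),(245,190)]: print(u,v,P[v,u].round(1))
plan([571.2,-8,7.5])
E
```

```text
282 153 [583.9  32.7   7.4]
224 208 [534.5   8.7   8.7]
339 208 [610.6 -15.    8.2]
300 200 [586.3  -2.7   3.3]
245 190 [551.7  15.6   3.8]
t 6.32 tcp [571.   -7.6 108. ] jaw -17.3 down [ 0.002 -0.    -1.   ] open 0.217 F [-0.8  1.2  0.2] j6 0.08
turn 0 shift before turning axes [ 1.005e+01 -3.000e-02  1.000e-02] after turn [ 1.005e+01 -3.000e-02  1.000e-02]
```

```bash
python3 -m pendant '[0,3,0,0,0,0,3,0,0,0,0,2.5,0,0,0,0,0,0,0,0,0,0,0,0,0]'
python3 - <<'E'
from h import *
plan([571.2,-8,7.5])
E
```

```text
time: 6.73
tcp_pos: [570.5, -7.7, 22.3]
tool_rot: [0.699, 0.106, 0.699, -0.106]
force: [0.4, 0.2, 0.6]
opening: 0.217
t 6.73 tcp [570.5  -7.7  22.3] jaw -17.3 down [-0.  0. -1.] open 0.217 F [0.4 0.2 0.6] j6 0.08
turn 0 shift before turning axes [ 1.48 -0.01  0.07] after turn [ 1.48 -0.01  0.07]
```

```bash
python3 -m pendant '[0,1,0,0,0,0,0.4,0,0,0,0,0,0,0,0,0,0,0,0,0]'
python3 - <<'E'
from h import *
plan([571.2,-8,7.5])
E
```

```text
time: 7.07
tcp_pos: [570.6, -8.0, 8.3]
tool_rot: [0.699, 0.106, 0.699, -0.106]
force: [-0.1, -0.3, -0.5]
opening: 0.221
t 7.07 tcp [570.6  -8.    8.3] jaw -17.3 down [ 0.001 -0.    -1.   ] open 0.221 F [-0.1 -0.3 -0.5] j6 0.08
turn 0 shift before turning axes [0.08 0.02 0.06] after turn [0.08 0.02 0.06]
```

```bash
python3 -m pendant '[0,0.1,0,0,0,0,0,0,0,0,0.34,0,0,0,0,0.34,0,0,0,0,0.34,0,0,0,0]'
python3 -m pendant '[0.34,-2,0,0,0,0.34,-3,0,0,0,0.6,-3,0,0,0,1,-4,0,0,0,1,0,0,0,0]'
python3 - <<'E'
from h import *
plan([633.6,242,150],-17.4)
p,d=snapshot('scene');cv2.imwrite('pics/s1.png',p[130:340,130:480])
E
```

```text
time: 7.48
tcp_pos: [570.4, -8.0, 6.9]
tool_rot: [0.699, 0.106, 0.699, -0.106]
force: [-0.4, 0.8, 0.1]
opening: 0.338
time: 7.9
tcp_pos: [573.0, -8.4, 133.7]
tool_rot: [0.703, 0.106, 0.695, -0.107]
force: [1.0, -0.5, 0.1]
opening: 0.541
t 7.9 tcp [573.   -8.4 133.7] jaw -17.3 down [ 0.012 -0.003 -1.   ] open 0.541 F [ 1.  -0.5  0.1] j6 0.08
turn 0.1 shift before turning axes [-1.62 25.71 -1.64] after turn [-1.62 25.71 -1.69]
```

View pics/s1.png

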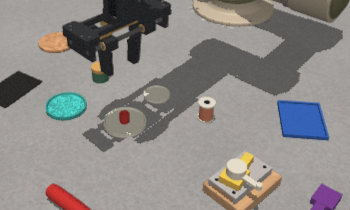

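The sleeve stands in the middle of the dish, at crop pixel (124,117). Next is the rotor.

```bash
python3 -m pendant '[1,0,3.67,-0.24,0,1,0,3.67,-0.24,0,1,0,3.67,-0.24,0,1,0,3.67,-0.24,0,1,0,3.67,-0.24,0]'
python3 -m pendant '[1,0,3.67,-0.24,0,1,0,3.67,-0.24,0,0.8,0,0,0,0,0.8,0,0,0,0,0.8,0,0,0,0]'
python3 - <<'E'
from h import *
plan([633.6,242,51],-17.4)
st=read_state();p,d=snapshot('wrist');cv2.imwrite('pics/w5.png',p);P=pts('wrist',d,st)
m=(abs(P[...,2]-64)<2.5)&(d>0); m[262:]=0
print(rect(P[m][:,:2]),P[m].mean(0))
hsv=cv2.cvtColor(p,cv2.COLOR_BGR2HSV).astype(int)
m=(abs(P[...,2]-54.5)<3)&(d>0)&(hsv[...,1]<90); m[262:]=0
print('arm',rect(P[m][:,:2]))
E
```

```text
time: 8.37
tcp_pos: [613.2, 172.5, 125.5]
tool_rot: [0.698, 0.106, 0.7, -0.107]
force: [0.7, 0.9, -0.2]
opening: 0.966
time: 8.78
tcp_pos: [630.3, 241.9, 125.5]
tool_rot: [0.698, 0.106, 0.7, -0.107]
force: [-0.1, 1.0, 0.3]
opening: 0.81
t 8.78 tcp [630.3 241.9 125.5] jaw -17.3 down [-0.002 -0.001 -1.   ] open 0.81 F [-0.1  1.   0.3] j6 0.49
turn 0.1 shift before turning axes [7.45 0.12 0.33] after turn [7.45 0.12 0.33]
(array([633.6, 243.7]), array([32.1, 31.1]), 71.8) [633.54231095 243.96143281  63.26602785]
arm (array([640.4, 271.3]), array([40.5, 27.1]), 75.7)
```

View pics/w5.png

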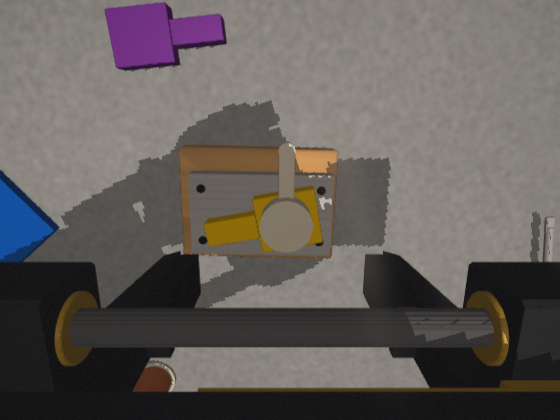

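```bash
python3 -m pendant '[0.8,2.5,0.15,0.3,0,0.7,2.5,0,0,0,0.6,2,0,0,0,0.6,0,0,0,0,0.6,0,0,0,0]'
python3 - <<'E'
from h import *
plan([633.6,242.6,51.5],-17.4)
p,d=snapshot('wrist');cv2.imwrite('pics/w6.png',p)
E
```

```text
time: 9.25
tcp_pos: [633.8, 241.6, 56.5]
tool_rot: [0.698, 0.107, 0.7, -0.107]
force: [0.8, 0.3, 0.9]
opening: 0.597
t 9.25 tcp [633.8 241.6  56.5] jaw -17.4 down [-0.002 -0.    -1.   ] open 0.597 F [0.8 0.3 0.9] j6 0.49
turn -0.0 shift before turning axes [ 0.5   0.08 -0.05] after turn [ 0.5   0.08 -0.05]
```

View pics/w6.png

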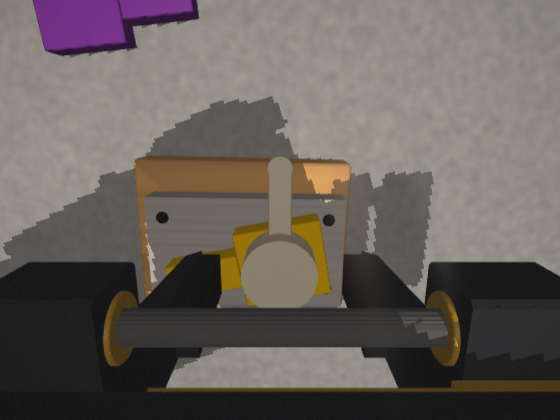

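```bash
python3 -m pendant '[0.55,0.45,0.08,0,0,0.55,0,0,0,0,0,0,0,0,0,0,0,0,0,0,0,0,0,0,0]' 30
python3 -m pendant '[0,0,0,0,0,0,0,0,0,0,0,0,0,0,0]'
```

```text
time: 9.72
tcp_pos: [634.4, 243.7, 52.7]
tool_rot: [0.699, 0.106, 0.699, -0.106]
force: [0.2, -0.5, 2.2]
opening: 0.353
time: 9.97
tcp_pos: [634.4, 243.7, 52.7]
tool_rot: [0.699, 0.106, 0.699, -0.106]
force: [-0.1, -0.6, 4.3]
opening: 0.35
```

```bash
python3 -m pendant '[0,-1,0,0,0,0,-3,0,0,0,0,-4,0,0,0,0,0,0,0,0,0,0,0,0,0]'
python3 - <<'E'
from h import *
plan([402,-308,140])
p,d=snapshot('wrist');cv2.imwrite('pics/w7.png',p)
E
```

```text
time: 10.38
tcp_pos: [635.1, 243.9, 135.1]
tool_rot: [0.701, 0.107, 0.697, -0.106]
force: [-0.9, -0.1, -1.1]
opening: 0.353
t 10.38 tcp [635.1 243.9 135.1] jaw -17.3 down [ 0.005  0.001 -1.   ] open 0.353 F [-0.9 -0.1 -1.1] j6 0.5
turn 0 shift before turning axes [ -0.66 -59.62  -5.84] after turn [ -0.66 -59.62  -5.84]
```

View pics/w7.png

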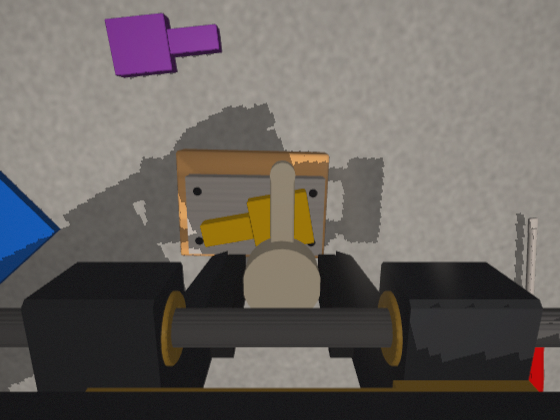

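```bash
python3 -m pendant '[0,-0.2,-3.97,-0.39,0,0,-0.2,-3.97,-0.39,0,0,0,-3.97,-0.39,0,0,0,-3.97,-0.39,0,0,0,-3.97,-0.39,0]'
python3 -m pendant '[0,0,-3.97,-0.39,0,0,0,-3.97,-0.39,0,0,0,-3.97,-0.39,0,0,0,-3.97,-0.39,0,0,0,-3.97,-0.39,0]'
python3 -m pendant '[0,0,-3.97,-0.39,0,0,0,-3.97,-0.39,0,0,0,-3.97,-0.39,0,0,0,-3.97,-0.39,0,0,0,-3.97,-0.39,0]'
python3 -m pendant '[0,0,0,0,0,0,0,0,0,0]'
python3 - <<'E'
from h import *
plan([402,-308,60])
st=read_state();p,d=snapshot('wrist');cv2.imwrite('pics/w8.png',p);P=pts('wrist',d,st)
hsv=cv2.cvtColor(p,cv2.COLOR_BGR2HSV).astype(int)
m=(d>0)&(abs(P[...,2]-8)<3)&(np.hypot(P[...,0]-402,P[...,1]+308)<60)&(hsv[...,1]>80)
X=P[m];print(m.sum(),rect(X[:,:2]))
a=np.radians(-17.3);ax=np.array([np.cos(a),np.sin(a)]);ay=np.array([-ax[1],ax[0]])
print('along jaw',(X[:,:2]@ax).min(),(X[:,:2]@ax).max(),'perp max',(X[:,:2]@ay).max(),'target',np.array([402,-308])@ax,np.array([402,-308])@ay)
E
```

```text
time: 10.85
tcp_pos: [554.7, 58.6, 134.8]
tool_rot: [0.698, 0.106, 0.7, -0.106]
force: [-0.1, -0.9, -0.2]
opening: 0.349
time: 11.27
tcp_pos: [477.1, -124.9, 135.1]
tool_rot: [0.698, 0.107, 0.7, -0.106]
force: [0.8, -1.0, -0.9]
opening: 0.351
time: 11.68
tcp_pos: [399.5, -308.5, 135.1]
tool_rot: [0.698, 0.107, 0.7, -0.106]
force: [1.6, -0.7, -0.2]
opening: 0.351
time: 11.85
tcp_pos: [399.9, -308.5, 134.9]
tool_rot: [0.698, 0.108, 0.7, -0.107]
force: [0.5, 0.2, -1.4]
opening: 0.353
t 11.85 tcp [ 399.9 -308.5  134.9] jaw -17.5 down [-0.002  0.002 -1.   ] open 0.353 F [ 0.5  0.2 -1.4] j6 -0.59
turn 0 shift before turning axes [7.49 0.1  0.2 ] after turn [7.49 0.1  0.2 ]
7137 (array([ 399.3, -306.3]), array([81.2, 89.5]), 74.4)
along jaw 427.7247199283257 517.2461357311622 perp max -133.19795878551943 target 475.4053026160827 -174.52162686759164
```

View pics/w8.png

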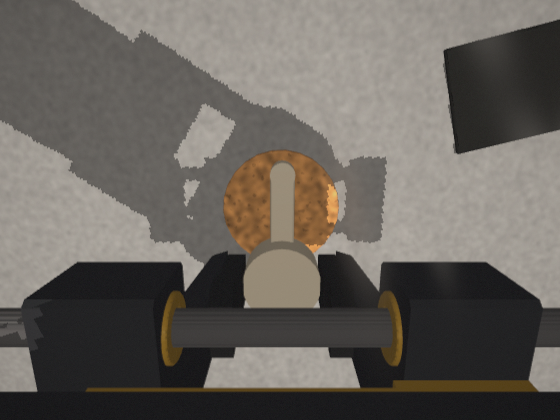

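```bash
python3 -m pendant '[0,3.5,-0.2,0,0,0,3.5,0,0,0,0,3,0,0,0,0,0,0,0,0,0,0,0,0,0]'
python3 - <<'E'
from h import *
plan([400.5,-309,12.7])
E
```

```text
time: 12.32
tcp_pos: [400.7, -307.8, 35.7]
tool_rot: [0.698, 0.107, 0.7, -0.105]
force: [0.0, -0.1, 0.0]
opening: 0.358
t 12.32 tcp [ 400.7 -307.8   35.7] jaw -17.2 down [-0.002  0.003 -1.   ] open 0.358 F [ 0.  -0.1  0. ] j6 -0.59
turn 0 shift before turning axes [ 2.3  -0.13  0.03] after turn [ 2.3  -0.13  0.03]
```

```bash
python3 -m pendant '[0,1,0,0,0,0,1,0,0,0,0,0,0,0,0,0,0,0,0,0,0,0,0,0,0]'
python3 -m pendant '[0,0.2,0,0,0,0,0,0,0,0,0,0,0,0,0]'
```

```text
time: 12.73
tcp_pos: [401.2, -309.6, 17.8]
tool_rot: [0.7, 0.106, 0.698, -0.107]
force: [-0.1, -0.4, -0.3]
opening: 0.352
time: 12.98
tcp_pos: [400.7, -309.4, 14.6]
tool_rot: [0.699, 0.106, 0.699, -0.107]
force: [0.1, 0.3, -1.0]
opening: 0.348
```

```bash
python3 -m pendant '[0,0.15,0,0,0,0,0,0,0,0,0,0,0,0,0]'
python3 -m pendant '[0,0.08,0,0,0,0,0,0,0,0,0,0,0,0,0]'
```

```text
time: 13.23
tcp_pos: [400.6, -309.4, 12.7]
tool_rot: [0.699, 0.106, 0.699, -0.106]
force: [-0.1, 0.4, -0.0]
opening: 0.352
time: 13.48
tcp_pos: [400.6, -309.5, 12.7]
tool_rot: [0.699, 0.106, 0.699, -0.107]
force: [-1.7, 1.5, 9.9]
opening: 0.352
```

Contact (about 10 N up). I'll release and rise.

```bash
python3 -m pendant '[0.55,0,0,0,0,0.55,0,0,0,0,0.55,0,0,0,0,0.55,0,0,0,0]'
python3 -m pendant '[0.6,-2,0,0,0,0.6,-3,0,0,0,0.8,-4,0,0,0,1,-4,0,0,0,1,0,0,0,0]'
python3 - <<'E'
from h import *
plan([617,242.5,140],83.2)
st=read_state();p,d=snapshot('wrist');cv2.imwrite('pics/w9.png',p)
E
```

```text
time: 13.82
tcp_pos: [400.6, -309.4, 11.8]
tool_rot: [0.699, 0.107, 0.699, -0.106]
force: [0.2, -0.3, 1.1]
opening: 0.549
time: 14.23
tcp_pos: [402.5, -311.4, 148.5]
tool_rot: [0.702, 0.104, 0.696, -0.109]
force: [-0.1, -0.4, 0.8]
opening: 0.804
t 14.23 tcp [ 402.5 -311.4  148.5] jaw -17.3 down [ 0.008 -0.009 -1.   ] open 0.804 F [-0.1 -0.4  0.8] j6 -0.59
turn 79.5 shift before turning axes [ 0.5  59.27  4.01] after turn [  0.5   14.74 -57.55]
```

View pics/w9.png

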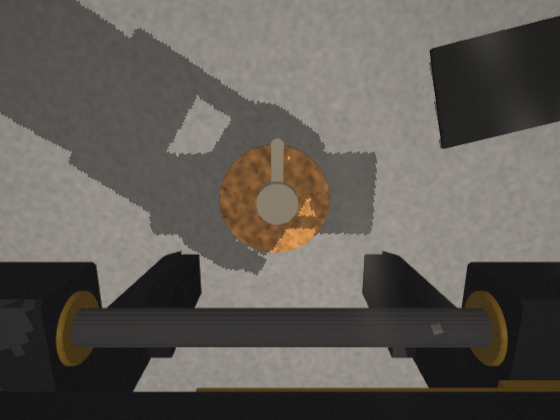

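```bash
python3 -m pendant '[1,0,3.97,0.3,0,1,0,3.97,0.3,0,1,0,3.97,0.3,0,1,0,3.97,0.3,0,1,0,3.97,0.3,0]'
python3 -m pendant '[1,0,3.97,0.3,0,1,0,3.97,0.3,0,1,0,3.97,0.3,0,1,0,3.97,0.3,0,1,0,3.97,0.3,0]'
python3 -m pendant '[1,0,3.97,0.3,0,1,0,3.97,0.3,0,1,0,3.97,0.3,0,1,0,3.97,0.3,0,1,0,3.5,0.3,0]'
python3 -m pendant '[1,0,0,0,7,1,0,0,0,7,1,0,0,0,7,1,0,0,0,7,1,0,0,0,7]'
python3 -m pendant '[1,0,0,0,7,1,0,0,0,7,1,0,0,0,7,1,0,0,0,7,1,0,0,0,7]'
python3 -m pendant '[1,0,0,0,7,1,0,0,0,2.5,1,0,0,0,0,1,0,0,0,0]'
python3 - <<'E'
from h import *
plan([625,241.5,40],83.2)
st=read_state();p,d=snapshot('wrist');cv2.imwrite('pics/w10.png',p);P=pts('wrist',d,st)
hsv=cv2.cvtColor(p,cv2.COLOR_BGR2HSV).astype(int);H,S=hsv[...,0],hsv[...,1]
m=(d>0)&(abs(P[...,2]-48)<3)&(S>130)&(H>18)&(H<36)
print(m.sum(),rect(P[m][:,:2]))
m=(d>0)&(abs(P[...,2]-34)<2.5)&(S<70);m[262:]=0
print(m.sum(),rect(P[m][:,:2]))
E
```

```text
time: 14.7
tcp_pos: [473.8, -122.3, 140.5]
tool_rot: [0.698, 0.107, 0.7, -0.106]
force: [-0.2, -0.4, 0.5]
opening: 0.999
time: 15.12
tcp_pos: [547.2, 62.8, 140.3]
tool_rot: [0.698, 0.106, 0.7, -0.106]
force: [1.0, -0.4, 0.3]
opening: 1.001
time: 15.53
tcp_pos: [619.2, 243.7, 139.7]
tool_rot: [0.698, 0.106, 0.7, -0.106]
force: [0.7, -0.2, -0.1]
opening: 0.999
time: 15.95
tcp_pos: [618.8, 241.2, 139.6]
tool_rot: [0.633, 0.313, 0.635, -0.314]
force: [-0.2, 0.0, 0.3]
opening: 1.002
time: 16.37
tcp_pos: [618.9, 241.1, 139.7]
tool_rot: [0.509, 0.489, 0.511, -0.491]
force: [-0.6, 0.7, 0.6]
opening: 0.997
time: 16.7
tcp_pos: [619.0, 241.1, 140.4]
tool_rot: [-0.469, -0.528, -0.47, 0.529]
force: [0.4, 0.5, -0.7]
opening: 0.999
t 16.7 tcp [619.  241.1 140.4] jaw -96.7 down [-0.002 -0.    -1.   ] open 0.999 F [ 0.4  0.5 -0.7] j6 1.88
turn 0.1 shift before turning axes [10.04  0.61 -0.11] after turn [10.04  0.61 -0.11]
4166 (array([617.6, 243.9]), array([35.8, 74.3]), 82.1)
4825 (array([620.1, 246.1]), array([56., 90.]), 71.8)
```

View pics/w10.png

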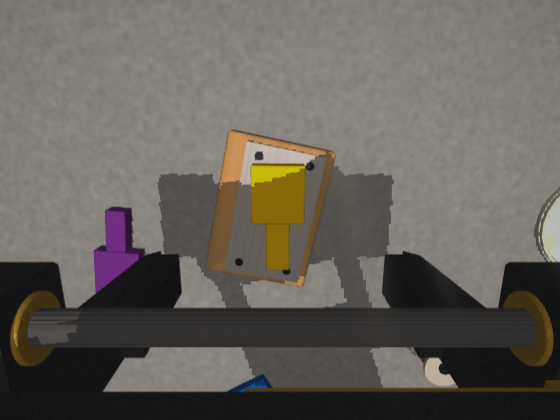

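```bash
python3 -m pendant '[0.75,3.5,0.6,-0.2,0.5,0.7,3.5,0,0,0,0.7,2,0,0,0,0.7,0,0,0,0,0.7,0,0,0,0]'
python3 - <<'E'
from h import *
plan([625.3,242.4,39.5],82.9)
p,d=snapshot('wrist');cv2.imwrite('pics/w11.png',p)
E
```

```text
time: 17.17
tcp_pos: [625.4, 242.5, 51.3]
tool_rot: [-0.467, -0.53, -0.468, 0.531]
force: [-0.6, 0.2, 0.6]
opening: 0.698
t 17.17 tcp [625.4 242.5  51.3] jaw -97.3 down [-0.002 -0.    -1.   ] open 0.698 F [-0.6  0.2  0.6] j6 1.89
turn -0.2 shift before turning axes [ 1.18 -0.    0.01] after turn [ 1.18 -0.    0.01]
```

View pics/w11.png

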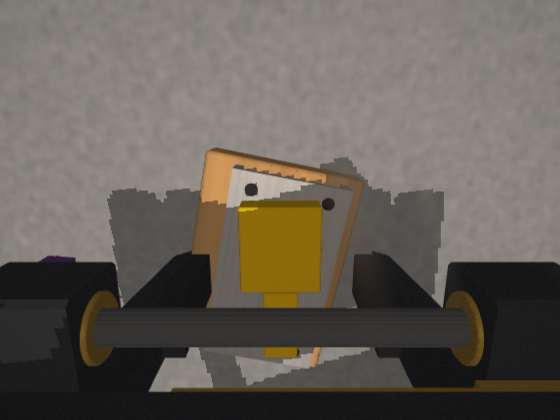

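Aligned and centred. I'll go down 12 mm and grip.

```bash
python3 -m pendant '[0.65,1.0,0,0,0,0.6,0.1,0,0,0,0.6,0,0,0,0,0.6,0,0,0,0]' 20
python3 -m pendant '[0,0,0,0,0,0,0,0,0,0,0,0,0,0,0,0,0,0,0,0,0,0,0,0,0]'
```

```text
time: 17.55
tcp_pos: [625.8, 242.6, 41.5]
tool_rot: [0.467, 0.531, 0.467, -0.531]
force: [0.3, -0.5, 1.2]
opening: 0.6
time: 17.97
tcp_pos: [625.7, 242.5, 41.3]
tool_rot: [0.467, 0.531, 0.467, -0.531]
force: [-0.9, -0.1, 2.0]
opening: 0.406
```

```bash
python3 -m pendant '[0,-1,0,0,0,0,-3,0,0,0,0,-3,0,0,0,0,0,0,0,0,0,0,0,0,0]' 
python3 - <<'E'
from h import *
a=np.radians(22.5); c=np.array([399.2,295.8])
plan([c[0]+8*np.cos(a),c[1]+8*np.sin(a),110],112.5)
p,d=snapshot('wrist');cv2.imwrite('pics/w12.png',p)
E
```

```text
time: 18.38
tcp_pos: [626.3, 242.7, 113.3]
tool_rot: [0.468, 0.532, 0.466, -0.53]
force: [0.3, 0.4, -1.1]
opening: 0.405
t 18.38 tcp [626.3 242.7 113.3] jaw -97.3 down [ 0.004  0.001 -1.   ] open 0.405 F [ 0.3  0.4 -1.1] j6 1.89
turn -29.8 shift before turning axes [  0.24 -22.5   -2.78] after turn [  0.24 -18.15 -13.59]
```

View pics/w12.png

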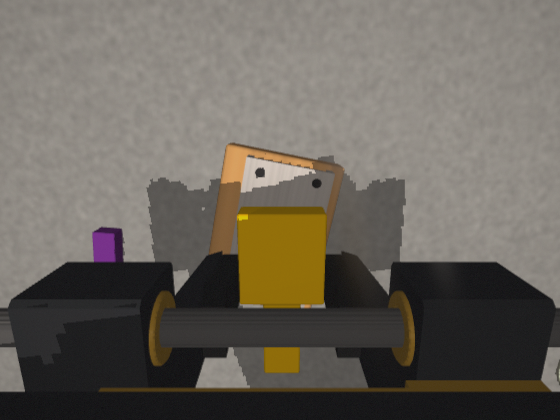

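```bash
python3 -m pendant '[0,0,-3.75,-0.46,0,0,0,-3.75,-0.46,0,0,0,-3.75,-0.46,0,0,0,-3.75,-0.46,0,0,0,-3.75,-0.46,0]' 
python3 -m pendant '[0,0,-3.75,-0.46,0,0,0,0,0,-6,0,0,0,0,-6,0,0,0,0,-6,0,0,0,0,-6]' 
python3 -m pendant '[0,0,0,0,-6,0,0,0,0,0,0,0,0,0,0]' 
python3 - <<'E'
from h import *
a=np.radians(22.5); c=np.array([399.2,295.8])
plan([c[0]+8*np.cos(a),c[1]+8*np.sin(a),11.5],112.5)
st=read_state();p,d=snapshot('wrist');cv2.imwrite('pics/w13.png',p);P=pts('wrist',d,st)
hsv=cv2.cvtColor(p,cv2.COLOR_BGR2HSV).astype(int);H,S=hsv[...,0],hsv[...,1]
m=(d>0)&(P[...,2]>2)&(P[...,2]<12)&(S>130)&(H>100)&(H<130)
X=P[m];print(m.sum(),rect(X[:,:2]))
a=np.radians(22.5);A=np.array([[np.cos(a),np.sin(a)],[-np.sin(a),np.cos(a)]]);Q=X[:,:2]@A.T
print(Q.min(0),Q.max(0),'c',A@c)
E
```

```text
time: 18.85
tcp_pos: [440.0, 289.0, 109.8]
tool_rot: [-0.467, -0.53, -0.467, 0.532]
force: [1.3, 0.2, 0.3]
opening: 0.405
time: 19.27
tcp_pos: [405.1, 298.4, 110.0]
tool_rot: [0.568, 0.42, 0.569, -0.421]
force: [0.1, -0.4, 0.0]
opening: 0.401
time: 19.52
tcp_pos: [405.5, 298.3, 110.2]
tool_rot: [0.588, 0.392, 0.588, -0.393]
force: [-0.4, 0.1, -0.8]
opening: 0.402
t 19.52 tcp [405.5 298.3 110.2] jaw -67.5 down [-0.002 -0.001 -1.   ] open 0.402 F [-0.4  0.1 -0.8] j6 1.58
turn 0.0 shift before turning axes [ 9.87  0.14 -0.01] after turn [ 9.87  0.14 -0.01]
7482 (array([409.7, 301.7]), array([74.1, 83.9]), 22.9)
[456.63998137  79.98936975] [530.94464527 163.99550456] c [482.01046867 120.51633952]
```

View pics/w13.png

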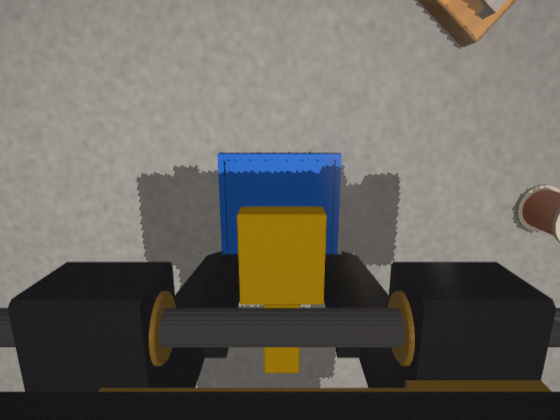

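```bash
python3 -m pendant '[0,3.5,0,-0.1,0,0,3.5,0,0,0,0,1.5,0,0,0,0,0,0,0,0,0,0,0,0,0]' 
python3 - <<'E'
from h import *
plan([405.5,298.3,11.5],112.5)
E
```

```text
time: 19.98
tcp_pos: [405.4, 299.4, 25.7]
tool_rot: [0.588, 0.392, 0.589, -0.393]
force: [-0.2, -0.2, -0.1]
opening: 0.401
t 19.98 tcp [405.4 299.4  25.7] jaw -67.4 down [-0.001 -0.001 -1.   ] open 0.401 F [-0.2 -0.2 -0.1] j6 1.58
turn 0.1 shift before turning axes [ 1.42 -0.03  0.11] after turn [ 1.42 -0.03  0.11]
```

```bash
python3 -m pendant '[0,1.2,0,0,0,0,0.1,0,0,0,0,0,0,0,0,0,0,0,0,0]' 
python3 -m pendant '[0,0.1,0,0,0,0,0,0,0,0,0,0,0,0,0]'

```

```text
time: 20.32
tcp_pos: [406.0, 299.7, 14.0]
tool_rot: [0.589, 0.392, 0.588, -0.392]
force: [0.5, 0.6, -0.4]
opening: 0.404
time: 20.57
tcp_pos: [405.6, 299.5, 12.3]
tool_rot: [0.589, 0.392, 0.588, -0.392]
force: [0.0, -0.5, 0.1]
opening: 0.404
```

```bash
python3 -m pendant '[0,0.1,0,0,0,0,0,0,0,0,0,0,0,0,0]'
python3 -m pendant '[0.6,0,0,0,0,0.6,0,0,0,0,0.6,0,0,0,0,0.6,0,0,0,0]'
python3 -m pendant '[0.6,-2,0,0,0,0.6,-3,0,0,0,0.8,-4,0,0,0,1,-4,0,0,0,1,0,0,0,0]'
python3 - <<'E'
from h import *
plan([617,246.1,140],71.7)
st=read_state();p,d=snapshot('wrist');cv2.imwrite('pics/w14.png',p);P=pts('wrist',d,st)
hsv=cv2.cvtColor(p,cv2.COLOR_BGR2HSV).astype(int);H,S=hsv[...,0],hsv[...,1]
m=(d>0)&(S>130)&(H>18)&(H<36)&(P[...,2]<40)
print(m.sum(),rect(P[m][:,:2]),np.median(P[m][:,2]))
E
```

```text
time: 20.82
tcp_pos: [405.7, 299.5, 11.2]
tool_rot: [0.589, 0.392, 0.588, -0.392]
force: [-0.3, -0.1, 2.3]
opening: 0.409
time: 21.15
tcp_pos: [405.5, 299.4, 10.8]
tool_rot: [0.589, 0.392, 0.589, -0.392]
force: [-0.2, 0.3, -0.5]
opening: 0.602
time: 21.57
tcp_pos: [408.0, 300.7, 147.5]
tool_rot: [0.591, 0.395, 0.586, -0.388]
force: [-0.7, 0.6, -0.0]
opening: 0.806
t 21.57 tcp [408.  300.7 147.5] jaw -67.3 down [ 0.011  0.005 -1.   ] open 0.806 F [-0.7  0.6 -0. ] j6 1.58
turn 41.0 shift before turning axes [ 0.96 17.16 13.1 ] after turn [ 0.96 21.55 -1.37]
3159 (array([398.2, 296.4]), array([74.2, 35.5]), 23.2) 17.28195196201912
```

View pics/w14.png

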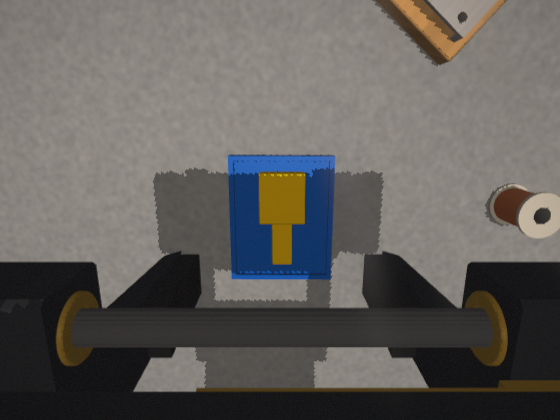

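The drop target is centred in the tray, yellow at (282,215) against the tray centre at (281,216). The coil plate is next.

```bash
python3 -m pendant '[1,0,0,0,6.83,1,0,0,0,6.83,1,0,0,0,6.83,1,0,0,0,6.83,1,0,0,0,6.83]'
python3 -m pendant '[1,0,0,0,6.83,1,0,3.6,-0.23,0,1,0,3.6,-0.23,0,1,0,3.6,-0.23,0,1,0,3.6,-0.23,0]'
python3 -m pendant '[1,0,3.6,-0.23,0,1,0,3.6,-0.23,0,1,0,0,0,0,1,0,0,0,0]'
python3 - <<'E'
from h import *
plan([616.6,246.3,25],71.7)
st=read_state();p,d=snapshot('wrist');cv2.imwrite('pics/w15.png',p);P=pts('wrist',d,st)
hsv=cv2.cvtColor(p,cv2.COLOR_BGR2HSV).astype(int);H,S=hsv[...,0],hsv[...,1]
m=(d>0)&(abs(P[...,2]-34)<2.5)&(S<70);m[300:]=0
print(m.sum(),rect(P[m][:,:2]))
E
```

```text
time: 22.03
tcp_pos: [404.9, 299.2, 139.4]
tool_rot: [-0.446, -0.548, -0.446, 0.55]
force: [-1.0, 0.8, 0.0]
opening: 1.003
time: 22.45
tcp_pos: [546.0, 262.3, 139.2]
tool_rot: [-0.414, -0.572, -0.415, 0.574]
force: [-0.2, 0.1, -0.2]
opening: 1.003
time: 22.78
tcp_pos: [615.5, 243.8, 138.2]
tool_rot: [-0.413, -0.572, -0.414, 0.575]
force: [-0.7, 0.4, -0.4]
opening: 1.001
t 22.78 tcp [615.5 243.8 138.2] jaw -108.4 down [-0.003 -0.001 -1.   ] open 1.001 F [-0.7  0.4 -0.4] j6 2.09
turn -0.1 shift before turning axes [11.32  0.06 -0.29] after turn [11.32  0.06 -0.29]
10214 (array([617.2, 247.1]), array([56. , 96.1]), 71.8)
```

View pics/w15.png

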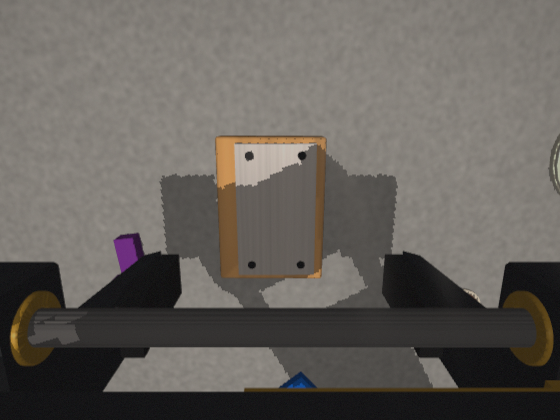

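```bash
python3 -m pendant '[1,3.5,0.1,-0.33,0,0.9,3.5,0,0,0,0.9,2,0,0,0,0.9,0,0,0,0,0.9,0,0,0,0]'
python3 - <<'E'
from h import *
plan([617,246.7,26],71.7)
p,d=snapshot('wrist');cv2.imwrite('pics/w16.png',p)
E
```

```text
time: 23.25
tcp_pos: [615.7, 248.1, 50.6]
tool_rot: [-0.414, -0.572, -0.415, 0.574]
force: [0.5, 0.3, 1.3]
opening: 0.904
t 23.25 tcp [615.7 248.1  50.6] jaw -108.2 down [-0.002 -0.    -1.   ] open 0.904 F [0.5 0.3 1.3] j6 2.09
turn 0.1 shift before turning axes [2.46 0.17 0.09] after turn [2.46 0.17 0.09]
```

View pics/w16.png

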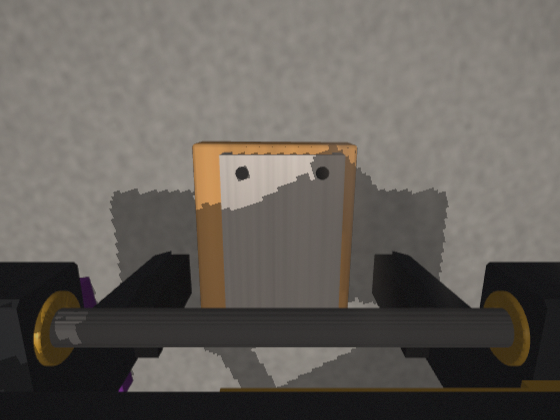

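```bash
python3 -m pendant '[0.9,2.0,0.15,0.08,0,0.9,0.2,0,0,0,0.9,0,0,0,0,0.9,0,0,0,0]' 45
python3 -m pendant '[0.6,0,0,0,0,0.5,0,0,0,0,0,0,0,0,0,0,0,0,0,0,0,0,0,0,0]'
python3 -m pendant '[0,0,0,0,0,0,0,0,0,0]'
```

```text
time: 23.63
tcp_pos: [618.5, 246.6, 30.5]
tool_rot: [0.414, 0.574, 0.414, -0.572]
force: [-0.4, -0.2, -0.7]
opening: 0.9
time: 24.05
tcp_pos: [618.3, 246.4, 29.4]
tool_rot: [0.414, 0.573, 0.414, -0.573]
force: [-0.5, -0.2, 3.1]
opening: 0.625
time: 24.22
tcp_pos: [618.2, 246.4, 29.4]
tool_rot: [0.414, 0.573, 0.414, -0.573]
force: [-1.2, -0.1, 5.0]
opening: 0.622
```

```bash
python3 -m pendant '[0.8,0,0,0,0,0.8,0,0,0,0,0.8,0.35,0,0,0,0.8,0,0,0,0,0.8,0,0,0,0]'
python3 -m pendant '[0,0,0,0,0,0,0,0,0,0,0,0,0,0,0,0,0,0,0,0,0,0,0,0,0]'
python3 -m pendant '[0,-0.5,0,0,0,0,-1,0,0,0,0,-3,0,0,0,0,-4,0,0,0,0,0,0,0,0]'
python3 - <<'E'
from h import *
plan([598,-275,110],86.6)
p,d=snapshot('wrist');cv2.imwrite('pics/w17.png',p)
E
```

```text
time: 24.63
tcp_pos: [617.8, 246.3, 24.9]
tool_rot: [-0.414, -0.573, -0.414, 0.573]
force: [0.5, -0.6, -0.4]
opening: 0.8
time: 25.05
tcp_pos: [618.1, 246.4, 25.4]
tool_rot: [0.414, 0.573, 0.414, -0.573]
force: [0.7, -0.3, -0.8]
opening: 0.628
time: 25.47
tcp_pos: [621.1, 247.1, 119.2]
tool_rot: [0.416, 0.577, 0.412, -0.569]
force: [0.4, 0.2, -0.2]
opening: 0.627
t 25.47 tcp [621.1 247.1 119.2] jaw -108.3 down [ 0.013  0.003 -1.   ] open 0.627 F [ 0.4  0.2 -0.2] j6 2.09
turn -14.9 shift before turning axes [ 0.75 14.18 50.31] after turn [ 0.75  0.78 52.26]
```

View pics/w17.png

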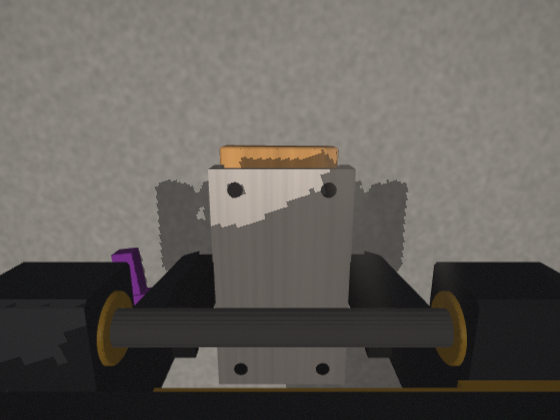

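```bash
python3 -m pendant '[0,0,0,0,-5,0,0,0,0,-5,0,0,0,0,-5,0,0,0.05,3.73,0,0,0,0.05,3.73,0]'
python3 -m pendant '[0,0,0.05,3.73,0,0,0,0.05,3.73,0,0,0,0.05,3.73,0,0,0,0.05,3.73,0,0,0,0.05,3.73,0]'
python3 -m pendant '[0,0,0.05,3.73,0,0,0,0.05,3.73,0,0,0,0.05,3.73,0,0,0,0.05,3.73,0,0,0,0.05,3.73,0]'
python3 -m pendant '[0,0,0.05,3.73,0,0,0,0.05,3.73,0,0,0,0,0,0,0,0,0,0,0,0,0,0,0,0]'
python3 - <<'E'
from h import *
plan([598,-275,110],86.6)
st=read_state();p,d=snapshot('wrist');cv2.imwrite('pics/w18.png',p);P=pts('wrist',d,st)
V=p.max(2)
m=(d>0)&(abs(P[...,2]-4)<3)&(V<45)&(abs(P[...,0]-598)<80)&(abs(P[...,1]+275)<60);X=P[m][:,:2]
a=np.radians(-3.4);A=np.array([[np.cos(a),np.sin(a)],[-np.sin(a),np.cos(a)]]);Q=X@A.T
print(m.sum(),rect(X),Q.min(0),Q.max(0),A@[598,-275])
E
```

```text
time: 25.93
tcp_pos: [614.0, 172.3, 109.7]
tool_rot: [-0.486, -0.513, -0.487, 0.514]
force: [0.7, -1.0, -0.9]
opening: 0.63
time: 26.35
tcp_pos: [605.8, -16.2, 110.1]
tool_rot: [-0.485, -0.514, -0.486, 0.514]
force: [0.5, 0.8, -1.6]
opening: 0.627
time: 26.77
tcp_pos: [597.7, -202.5, 110.1]
tool_rot: [-0.485, -0.514, -0.486, 0.514]
force: [0.6, 0.1, -0.7]
opening: 0.629
time: 27.18
tcp_pos: [594.8, -274.6, 109.9]
tool_rot: [0.485, 0.514, 0.486, -0.514]
force: [-0.0, 0.3, -1.7]
opening: 0.628
t 27.18 tcp [ 594.8 -274.6  109.9] jaw -93.3 down [-0.001  0.001 -1.   ] open 0.628 F [-0.   0.3 -1.7] j6 1.02
turn 0.1 shift before turning axes [-0.01  0.32  0.02] after turn [-0.01  0.32  0.02]
2886 (array([ 638.2, -272.5]), array([61. , 22.6]), 86.7) [ 641.93841434 -264.68999107] [ 664.59593419 -203.71428472] [ 613.25666983 -239.05074128]
```

View pics/w18.png

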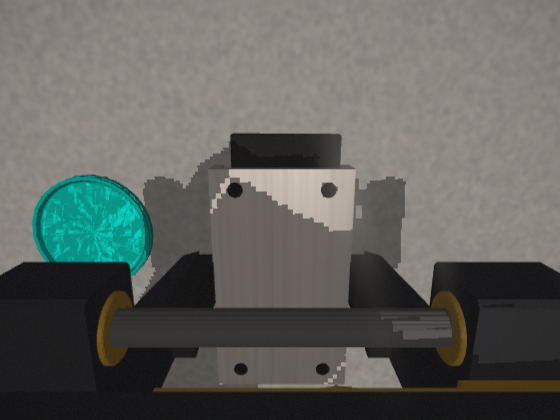

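```bash
python3 - <<'E'
from h import *
st=read_state();p,d=snapshot('wrist');P=pts('wrist',d,st)
a=np.radians(-3.4);A=np.array([[np.cos(a),np.sin(a)],[-np.sin(a),np.cos(a)]])
for u,v in [(286,130),(286,133),(286,135),(286,138),(229,150),(232,150),(338,150),(341,150)]: print(u,v,p[v,u],P[v,u].round(1),(A@P[v,u,:2]).round(1))
print(A@st['tcp_pos'][:2])
E
```

```text
286 130 [137 144 148] [ 6.518e+02 -2.805e+02 -5.000e-01] [ 667.2 -241.3]
286 133 [108 113 117] [ 649.8 -280.3    2. ] [ 665.3 -241.3]
286 135 [33 35 34] [ 648.6 -280.3    3.5] [ 664.1 -241.3]
286 138 [34 37 38] [ 646.6 -280.1    4.2] [ 662.1 -241.3]
229 150 [79 82 84] [ 6.404e+02 -2.402e+02  2.000e-01] [ 653.6 -201.8]
232 150 [21 20 22] [ 640.5 -242.7    2.8] [ 653.8 -204.3]
338 150 [63 66 69] [ 636.5 -315.4    2.8] [ 654.1 -277.1]
341 150 [82 86 89] [ 6.362e+02 -3.178e+02  5.000e-01] [ 653.9 -279.5]
[ 610.22628075 -238.25198323]
```

```bash
python3 -m pendant '[0,3.5,0.2,0.15,0,0,3.5,0,0,0,0,1.5,0,0,0,0,0,0,0,0,0,0,0,0,0]'
python3 -m pendant '[0,0,0,0,0]'

```

```text
time: 27.7
tcp_pos: [597.3, -275.9, 25.5]
tool_rot: [-0.486, -0.514, -0.486, 0.514]
force: [0.4, -0.6, -0.3]
opening: 0.631
time: 27.78
tcp_pos: [598.0, -276.8, 27.2]
tool_rot: [0.487, 0.514, 0.485, -0.514]
force: [-0.3, 0.8, -1.0]
opening: 0.625
```

```bash
python3 -m pendant '[0,1.2,0,0,0,0,0.2,0,0,0,0,0,0,0,0,0,0,0,0,0,0,0,0,0,0]'
python3 -m pendant '[0,0.15,0,0,0,0,0,0,0,0,0,0,0,0,0]'

```

```text
time: 28.2
tcp_pos: [597.2, -277.1, 11.8]
tool_rot: [0.486, 0.514, 0.485, -0.514]
force: [0.4, 0.4, -1.0]
opening: 0.626
time: 28.45
tcp_pos: [597.0, -277.0, 10.0]
tool_rot: [-0.485, -0.514, -0.485, 0.514]
force: [-0.1, 0.2, -2.2]
opening: 0.626
```

```bash
python3 -m pendant '[0,0.08,0,0,0,0,0,0,0,0,0,0,0,0,0]'

```

```text
time: 28.7
tcp_pos: [597.1, -277.1, 9.4]
tool_rot: [0.486, 0.514, 0.485, -0.514]
force: [-0.9, -1.0, 1.2]
opening: 0.626
```

```bash
python3 -m pendant '[0.85,0,0,0,0,0.85,0,0,0,0,0.85,0,0,0,0,0.85,0,0,0,0]'
python3 -m pendant '[0.85,-2,0,0,0,0.85,-3,0,0,0,0.9,-4,0,0,0,0.9,-4,0,0,0,0.9,0,0,0,0]'
python3 -m pendant '[0.9,-3,-4,0,0,0.9,0,-4,0,0,0.9,0,0,0,0,0.9,0,0,0,0]'
python3 - <<'E'
from h import *
plan([598,-275,110])
st=read_state();p,d=snapshot('wrist');cv2.imwrite('pics/w19.png',p);P=pts('wrist',d,st)
m=(d>0)&(abs(P[...,2]-18)<3);m[262:]=0;print('plate',rect(P[m][:,:2]))
p,d=snapshot('scene');cv2.imwrite('pics/s9.png',p);P=pts('scene',d)
for n,(x,y),lo,hi in [('sleeve',(571,-8),12,40),('hub',(402,-308),20,40),('target',(399,296),12,30),('plate',(598,-275),12,24),('coil',(480,127),10,60),('tin',(472,-131),10,50)]:
    m=(d>0)&(np.hypot(P[...,0]-x,P[...,1]-y)<60)&(P[...,2]>lo)&(P[...,2]<hi)
    print(n,rect(P[m][:,:2]),np.percentile(P[m][:,2],95))
E
```

```text
time: 29.03
tcp_pos: [597.0, -277.0, 9.1]
tool_rot: [0.485, 0.514, 0.485, -0.514]
force: [0.2, 0.3, 1.0]
opening: 0.85
time: 29.45
tcp_pos: [599.5, -278.6, 147.7]
tool_rot: [0.49, 0.515, 0.481, -0.513]
force: [0.8, 0.2, 1.4]
opening: 0.9
time: 29.78
tcp_pos: [522.6, -272.6, 164.5]
tool_rot: [0.485, 0.514, 0.485, -0.514]
force: [-0.1, -0.2, -0.3]
opening: 0.901
t 29.78 tcp [ 522.6 -272.6  164.5] jaw -93.4 down [-0.  0. -1.] open 0.901 F [-0.1 -0.2 -0.3] j6 0.95
turn 0 shift before turning axes [ 5.44  7.55 -0.2 ] after turn [ 5.44  7.55 -0.2 ]
plate (array([ 546.9, -237.5]), array([100.5, 236.7]), 51.2)
sleeve (array([572.9,  -5.4]), array([18.6, 19.2]), 73.3) 27.324807140581015
hub (array([ 401.3, -309.6]), array([35.1, 30.5]), 24.5) 26.52061913768776
target (array([400.1, 295.7]), array([76.9, 36. ]), 22.5) 20.003338904316795
plate (array([ 597.2, -276.9]), array([60.1, 99.4]), 86.0) 20.582422944502397
coil (array([481.2, 126.5]), array([33.2, 35. ]), 89.7) 42.01222995003774
tin (array([ 472.3, -130.9]), array([38.5, 38.1]), 87.5) 36.15471778535986
```

View pics/w19.png

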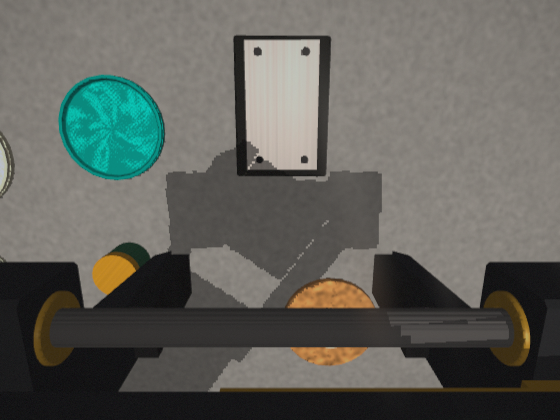

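View pics/s9.png

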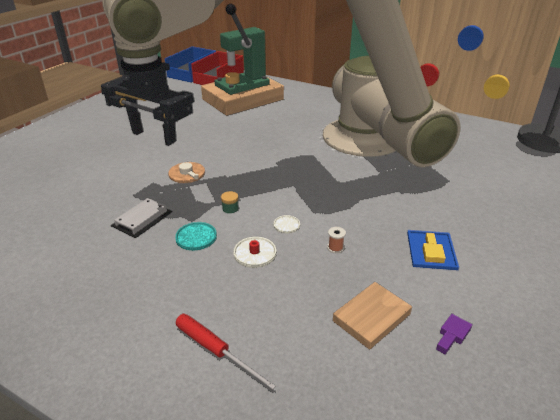

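All four parts are centred in their places. The plate is on the mat at (282,105) in the wrist view, and the coil and tin haven't moved. I'll hand in.

```bash
python3 -c "
from plant import finish_job
print(finish_job())"
```

```text
the job is handed in; nothing more can be done
None
```

The stack is apart and the job was handed in at about 30 s of the 128 s allowed. In order, the sleeve went into the white dish, the rotor onto the cork pad, the drop target into the blue tray and the coil plate onto the black mat. Each part kept the way up it had.

My last camera check measured these offsets; the limits are 15 mm from each centre and 0.3 rad (17°) off lengthwise:

| Part | Distance from its place's centre | Lengthwise error |
|---|---|---|
| Sleeve | about 3 mm | – |
| Rotor | about 1–2 mm | – |
| Drop target | about 1–2 mm | within about 1° |
| Coil plate | about 1–3 mm | within about 1° |

- **Left alone:** the coil and the rivet tin measured within about 1 mm of where they started.
- **Gripper:** it was open and about 150 mm clear of everything.
- **Regrip:** I regripped the coil plate once before lifting, because the first grip was too shallow.
- **Checks that disagreed:** the wrist and scene cameras put the mat and tray centres 2–4 mm apart, so I aimed between them. The last wrist measurement of the plate was unusable because its height filter also caught other objects, so the plate figures come from the scene camera, and the wrist picture shows it centred.

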